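Press a coated sample in a locking clamp, free it and put the spacer plate away

TASK

Close the clamp's red handle over centre so that it locks on the two plates, take the hand off and leave it locked for three seconds, then flick the yellow release lever so that the handle springs open again. Then lift the aluminium spacer plate off the glass sample and set it down, without dropping it, squarely on top of the pile of spacer plates on the blue tray. Leave the glass sample on the clamp's bed, do not force the clamp, and do not disturb the piles, the jar or the screwdriver.

Things in the scene. Friction and masses are not known exactly. Their poses are not given: they have to be found in the camera images.
- clamp: bench-mounted locking clamp, held fast; black base 285 x 90 x 12 mm. Origin on the bench; own x runs from the jaw to the handle, z up, y along the plates. Numbers called clamp x, y, z are in this frame (mm). Ivory tower at x -61..26, y -26..26, top z 150. Red handle pivots at x -45, z 140, yellow lever at x 131, z 105, both in the plane y 0
- bed (a point): middle of the top of the clamp's black bed that carries the plates (clamp x -90, y -60, z 30), 50 wide (x) by 180 long (y). The steel jaw with its 30 mm rubber pad presses at clamp (-90, 0), near the plates' +y end. Open, the pad clears the spacer by only 13 to 20 mm: raise the spacer some 7 mm and draw it out along clamp -y by 60 mm or more before lifting it
- handle (a joint): handle angle, rad: 0 = fully open (spring-held), 0.57 dead centre, 0.63 = on its rigid stop, locked. The red grip (24 wide, 18 thick, reaching 130 mm from the pivot to clamp +x) sits on the hub at an angle that differs each time and is not reported: locked, it is anything from level to 15 deg up; open, 36 deg more. Closing takes 8 to 20 N down at 70 mm from the pivot, then it snaps over
- handle_pivot (a point): pivot of the handle (clamp x -45, z 140). Locked, the top of the grip 70 mm out from the pivot is at z 149 to 168, depending on its setting; open, it is at z 200 to 240 there, and at its highest setting reaches no more than 75 mm out. The handle has to be felt down slowly onto its stop (at 50 mm/s the blow on the stop is already too hard): more than 40 N from the robot on any part of the clamp is forcing it
- release (a joint): yellow release lever angle, rad: 0 = at rest, 0.65 = end of travel. A bell crank: pushing its upright arm away from the handle (clamp +x) lifts a toe under the locked handle's outer end; the handle trips between 0.1 and 0.5 rad (depending on the grip's setting) and springs open. About 5 to 10 N at the tip; a weak spring returns the lever
- release_tip (a point): centre of the lever's yellow thumb tab, 30 mm wide (clamp y), 10 mm thick (x), 30 mm high, at clamp x 147, z 183 when at rest, moving 80 mm from its pivot. Between the locked handle's end (clamp x 85) and the tab there are about 55 mm of free room for fingers
- spacer_center (a point): centre of the aluminium spacer plate, 60 (own x) x 180 (own y) x 10 mm (z), 0.25 kg; at the start it lies on the glass sample on the clamp's bed, lined up with it and with the clamp's axes
- sample_center (a point): centre of the coated greenish glass sample plate, 50 (own x) x 180 (own y) x 8 mm, 0.18 kg, lying on the clamp's bed under the spacer
- spacer_tray: blue tray (held fast), 70 (own x) x 196 (own y) x 6 mm, origin under its centre; two aluminium spacer plates lie on it along its length, lined up to within a few mm
- pile_top (a point): middle of the upper face of the pile on the blue tray (26 mm over the bench), with the tray's axes: where the underside of the spacer plate goes
- spare1_center (a point): centre of the lower spacer plate of the pile on the blue tray (60 x 180 x 10 mm, loose)
- spare2_center (a point): centre of the upper spacer plate of the pile on the blue tray (60 x 180 x 10 mm, loose)
- glass1_center (a point): bystander: centre of the lower of two greenish glass plates (50 x 180 x 8 mm, loose) on a black tray like the blue one
- glass2_center (a point): bystander: centre of the upper of the two glass plates on the black tray
- jar: bystander: white jar with blue cap, 70 mm across, 80 mm high; origin under its centre
- driver: bystander: screwdriver 200 mm long lying on the bench

How it is judged (in metres and radians):
On the way, in this order (a step that is already met when the one before it is completed fails the run):
1. the handle is locked past dead centre with the pad pressing the spacer plate and the robot not touching the clamp, for at least 2.5 s on end (value of joint handle above 0.59 rad and contact force between clamp and spacer above 4 N and contact force between each of the arm, the fingers and clamp below 0.5 N), for 2.5 s.
2. the release lever is pushed against the handle that is still closed (value of joint release above 0.1 rad and value of joint handle above 0.45 rad).
3. the handle is open again (value of joint handle below 0.15 rad), for 0.1 s.
At the end, for the whole second after the job is handed in: Handle open (within 0.15 rad of its open stop); spacer plate at rest, flat on the upper spare plate of the blue tray, within 15 mm of the middle and 8 degrees of the tray; glass sample on the bed within 20 mm of its start (value of joint handle below 0.15 rad and horizontal distance between spacer_center and pile_top below 0.015 m and angle between the y axis of spacer_center and the y axis of pile_top, either way round below 0.14 rad and z of spacer_center in the frame of pile_top between 0.002 and 0.008 m and angle between spacer_center's own z axis and vertical below 0.05 rad and contact force between spacer and spare2 above 0.5 N and distance of sample_center from where it was at the start of the episode below 0.02 m and linear speed of each of spacer, sample below 0.02 m/s); the robot touches nothing.
It fails at once if the clamp is forced (more than 40 N) (contact force between any of the arm, the fingers and clamp above 40 N).
It fails at once if the spacer plate is dropped: it falls faster than 0.4 m/s out of the hand (contact force between the fingers and spacer below 0.05 N and linear speed of spacer above 0.4 m/s).
It fails at once if the piles are disturbed (a plate shifts more than 15 mm) (distance of any of spare1_center, spare2_center, glass1_center, glass2_center from where it was at the start of the episode above 0.015 m).
It fails at once if the jar or screwdriver is shoved (more than 30 mm) (distance of any of jar, driver from where it was at the start of the episode above 0.03 m).
It also fails if it takes over 72 s, if anything falls off the work surface, if the arm or the gripper's body presses on something with over 40 N, if the wrist force passes 120 N, or if a joint passes its speed limit or range.

ROBOT

A 6-joint arm with a two-finger parallel gripper is mounted at the origin on the work surface. World frame = base frame: x ahead of the robot, y to its left, z up, the work surface at z = 0. Lengths are in mm, angles in rad, forces in N, time in s.
With the tool pointing down it reaches from about 350 to 875 mm from the base axis. Payload 4.2 kg.
Tool frame: the origin (TCP) lies at the very end of the fingers, on their centre line; the grasp point (between the pads) lies 19 mm behind it; z points along the fingers, y is the line along which they close (so a half turn about z gives the same grasp; the last joint's range is limited). The gripper opens to 85 mm and grips with 20 to 120 N. Pads are 22 mm wide; open, the fingers measure 114 mm over their backs; the gripper's body (76 mm by 85 mm) begins 54 mm behind the grasp point. The pads swing forward as they close: fully open they stand 13 mm farther back than shut.
Start: joints at [-1.063, 0.385, 0.008, 0, -1.194, -0.259], TCP at [153.918, -605.73, 231.312] pointing down, gripper open.
Joint ranges: [-3.14, 3.14], [-1.21, 2.06], [-1.07, 1.41], [-3.16, 2.05], [-2.99, -0.16], [-3.1, 3.1]. Speed limits (rad/s): [2.79, 2.79, 3.14, 3.14, 3.14, 3.14].

INTERFACE

Orientations are given as a unit quaternion [x, y, z, w].
In Python, from bench import arm gives the robot as it stands.
- The arm moves only by the tool servo_tool, never from a script. Its argument "rows" is a list that holds one entry, the list of rows, each a list of 7 numbers: the finger opening in mm, from 0 to 85.4, then the shift along the tool's x, y, z in mm, then the turn, a rotation vector about the tool's x, y, z in rad. A call has 1 to 10 rows; each row is the pose to reach, as a shift and turn from the pose commanded when the call began, along the tool's axes at that moment; what a row does not reach only later rows make up. A row lasts 1/8 s, in which the tool goes at most 62.5 mm and 10.7 degrees, less where a joint would pass 70% of its speed; a pose out of reach is approached as far as the arm can. A call with a gripper value outside its range is refused whole. The fingers move at their own pace and stop on an object; the grip force is fixed at half the most. Time passes only in rows, so rows that repeat a pose let the fingers close. It gives the time, the measured TCP pose, the force, the opening and the grip force at its end, in the units of the state.
- arm.read_state(): the state, without advancing time (a new reading comes with each control period).
- arm.get_image(name): name is "scene" or "top"; returns the picture (400x640x3 uint8, red, green, blue); there is no depth.
- arm.camera_params(name): a dict with "intrinsics" (3x3 intrinsics, pixels), "D" ([k1, k2, p1, p2, k3] as OpenCV has them; the pictures are not rectified), "R" (3x3) and "t" (3): a world point X has camera coordinates R X + t. Camera axes: x right, y down, z forward; pixel columns grow to the right and rows downward; lengths in mm; the calibration is good to about 2 mm. A picture is of the moment at which its call begins. camera_params takes no time and is no camera call.
- arm.job_done(): hands the job in; it is judged then, once.
The state is a dict: "clock": time; "joints": joint angles; "joint_vel": joint speeds; "joint_efforts": joint torques, N m; "position": TCP position; "ee_rot": TCP orientation; "contact_force": force on the tool from outside, world axes, zero at the start; "wrist_torque": the same for the moment, N m; "gripper_width": finger opening in mm; "grasp_force": force on a finger pad.
Only numpy, scipy, OpenCV 4.12 (cv2) and the standard library are available. Lean on these libraries where they do the work, as an engineer would, in place of code of your own. Each camera call takes 0.05 s, during which the arm holds its last target. There are 200 camera calls.

## Working session

There is one attempt and no reset: what is moved stays moved. The work goes in short steps, Python scripts to look and compute and a tool call to move; the robot and the scene stay as the last step left them, time stands still between calls to the robot, and variables do not carry over. Pictures are saved under pics/ and viewed, at most 10 in all, crops included, and the job is handed in when it is done.

Besides the shell and the picture viewer there is one more tool, called after ">>>" in YAML: its name, and indented under it one key for each argument. servo_tool: Moves the arm, as the interface text tells. Its arguments: {"type":"object","properties":{"rows":{"type":"array"}},"required":["rows"]}

```bash
mkdir -p pics; python3 - <<'E'
from bench import arm
import cv2,json,numpy as np
for n in("scene","top"):
    im=arm.get_image(n); cv2.imwrite(f"pics/{n}0.png",im[:,:,::-1])
    p=arm.camera_params(n); print(n,{k:np.round(v,4).tolist() for k,v in p.items()})
print(arm.read_state())
E
```

```text
scene {'intrinsics': [[374.9902, 0.0, 318.1416], [0.0, 374.9902, 199.2911], [0.0, 0.0, 1.0]], 'D': [-0.0531, 0.0, 0.0, 0.0, 0.0], 'R': [[-0.0133, 0.9999, -0.0024], [0.5553, 0.0053, -0.8316], [-0.8316, -0.0124, -0.5553]], 't': [34.0353, -205.8494, 1434.9168]}
top {'intrinsics': [[421.9247, 0.0, 318.6859], [0.0, 421.9247, 196.5592], [0.0, 0.0, 1.0]], 'D': [-0.0987, 0.0, 0.0, 0.0, 0.0], 'R': [[-0.0113, -0.9997, -0.0223], [-0.9906, 0.0143, -0.1363], [0.1366, 0.0206, -0.9904]], 't': [-10.4883, 581.9679, 1003.3851]}
{'clock': 0.1, 'joints': array([-1.06341306e+00,  3.85466930e-01,  6.80265632e-03, -4.34930853e-04,
       -1.19401198e+00, -2.58607978e-01]), 'joint_vel': array([ 0.00076871, -0.00184675,  0.00160817,  0.00255389,  0.00038932,
        0.0007338 ]), 'joint_efforts': array([-4.99832095e-04, -3.93319094e+01,  1.88927865e+01,  4.19778541e+00,
       -2.55035971e-03,  3.09461747e-06]), 'position': array([ 153.78538331, -605.26006866,  230.35439254]), 'ee_rot': array([-1.23987491e-01,  9.92283315e-01,  9.47398633e-04, -1.63773577e-04]), 'contact_force': array([-0.10253994, -0.29384106, -0.24581698]), 'wrist_torque': array([-0.02163434, -0.02487241, -0.03275107]), 'grasp_force': 0.0, 'gripper_width': 85.36093518737475}
```

View pics/scene0.png

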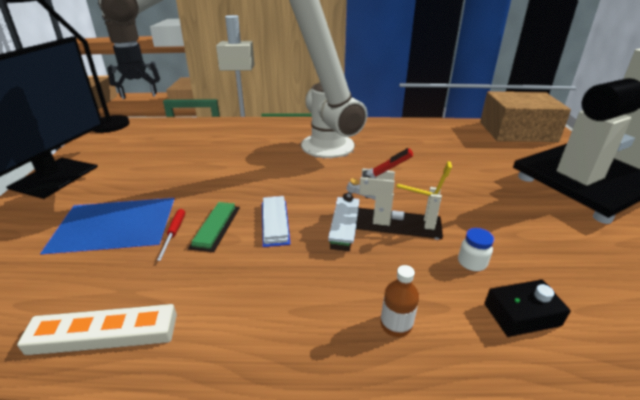

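View pics/top0.png

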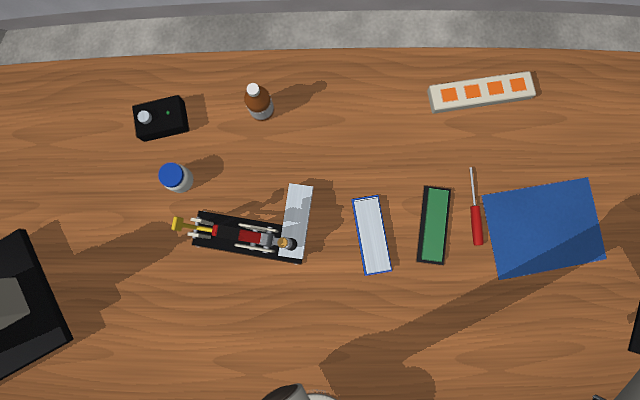

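```bash
cat > h.py <<'E'
import cv2,numpy as np
from bench import arm
P={n:{k:np.array(v,float) for k,v in arm.camera_params(n).items()} for n in("scene","top")}
def ray(n,uv):
    p=P[n];q=cv2.undistortPoints(np.array(uv,float).reshape(-1,1,2),p["intrinsics"],p["D"]).reshape(-1,2)
    d=np.c_[q,np.ones(len(q))]@p["R"]; return -p["R"].T@p["t"],d
def onz(n,uv,z):
    c,d=ray(n,uv); s=(z-c[2])/d[:,2]; return c+d*s[:,None]
def proj(n,X):
    p=P[n];return cv2.projectPoints(np.array(X,float).reshape(-1,1,3),cv2.Rodrigues(p["R"])[0],p["t"],p["intrinsics"],p["D"])[0].reshape(-1,2)
E
python3 - <<'E'
from h import *
t=cv2.imread("pics/top0.png"); s=cv2.imread("pics/scene0.png")
a=cv2.resize(t[170:290,160:460],None,fx=2.6,fy=2.6,interpolation=cv2.INTER_CUBIC)
b=cv2.resize(s[140:260,250:460],None,fx=2.25,fy=2.25,interpolation=cv2.INTER_CUBIC)
c=np.zeros((a.shape[0]+b.shape[0],800,3),np.uint8);c[:a.shape[0],:a.shape[1]]=a;c[a.shape[0]:,:b.shape[1]]=b
cv2.imwrite("pics/crop0.png",c);print(c.shape)
h=cv2.cvtColor(t,cv2.COLOR_BGR2HSV)
m=((h[:,:,1]<60)&(h[:,:,2]>130)).astype(np.uint8)
m[:170]=0;m[290:]=0
for z,(x0,x1) in((48,(274,320)),(26,(345,400))):
    k=m.copy();k[:,:x0]=0;k[:,x1:]=0
    cs=max(cv2.findContours(k,0,1)[0],key=cv2.contourArea)
    bx=cv2.boxPoints(cv2.minAreaRect(cs)); print(z,cv2.contourArea(cs),bx.round(1).tolist(),onz("top",bx,z).round(0)[:,:2].tolist())
b=((h[:,:,0]>100)&(h[:,:,0]<130)&(h[:,:,1]>100)).astype(np.uint8)|m
b[:,:345]=0;b[:,400:]=0;b[:170]=0;b[290:]=0
cs=max(cv2.findContours(b,0,1)[0],key=cv2.contourArea);bx=cv2.boxPoints(cv2.minAreaRect(cs));print("tray",bx.round(1).tolist(),onz("top",bx,6).round(0)[:,:2].tolist())
for n,im in(("top",t),("scene",s)):
    hh=cv2.cvtColor(im,cv2.COLOR_BGR2HSV);y=((hh[:,:,0]>22)&(hh[:,:,0]<35)&(hh[:,:,1]>150)&(hh[:,:,2]>90)).astype(np.uint8)
    r=(((hh[:,:,0]<5)|(hh[:,:,0]>174))&(hh[:,:,1]>150)&(hh[:,:,2]>60)).astype(np.uint8)
    for q,nm in((y,"yel"),(r,"red")):
        k,l,st,ce=cv2.connectedComponentsWithStats(q)
        print(n,nm,[(st[i].tolist(),ce[i].round(1).tolist()) for i in range(1,k) if st[i,4]>12])
E
```

```text
(582, 800, 3)
48 1488.5 [[277.5, 255.3000030517578], [288.1000061035156, 182.39999389648438], [312.3999938964844, 185.89999389648438], [301.8999938964844, 258.8999938964844]] [[439.0, 83.0], [617.0, 57.0], [607.0, -3.0], [430.0, 24.0]]
26 1683.0 [[353.1000061035156, 200.1999969482422], [377.1000061035156, 195.89999389648438], [390.3999938964844, 269.0], [366.3999938964844, 273.3999938964844]] [[573.0, -104.0], [583.0, -164.0], [402.0, -191.0], [392.0, -132.0]]
tray [[351.0, 198.89999389648438], [378.3999938964844, 194.10000610351562], [391.70001220703125, 270.8999938964844], [364.29998779296875, 275.6000061035156]] [[579.0, -100.0], [591.0, -170.0], [396.0, -198.0], [386.0, -129.0]]
top yel [([171, 217, 41, 15, 237], [186.5, 225.3])]
top red [([470, 206, 13, 39, 379], [476.3, 225.3]), ([212, 225, 6, 11, 53], [214.5, 229.9]), ([238, 229, 23, 15, 240], [248.8, 236.1])]
scene yel [([435, 162, 17, 31, 112], [444.2, 174.9]), ([397, 185, 34, 10, 102], [413.6, 189.2])]
scene red [([374, 149, 39, 26, 255], [391.8, 162.7]), ([167, 209, 18, 27, 214], [176.1, 221.4])]
```

View pics/crop0.png

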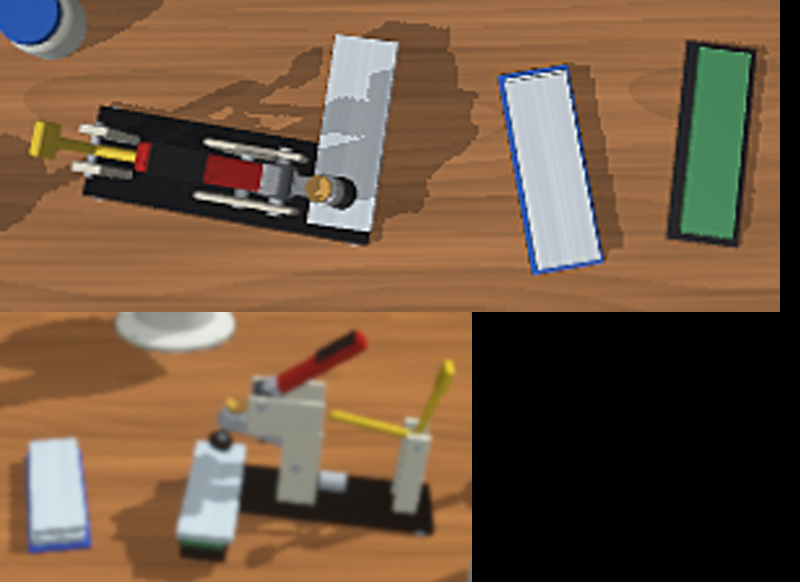

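```bash
cat >> h.py <<'E'
ey=np.array([-.989,.146,0]);ey/=np.linalg.norm(ey);ex=np.array([-ey[1]*-1,-ey[0],0]);O=np.array([476.8,137.8,0])
def cw(x,y,z): return O+x*ex+y*ey+np.array([0,0,z])
def onplane(n,uv):
    c,d=ray(n,uv); s=((O-c)@ey)/(d@ey); X=c+d*s[:,None]-O
    return np.c_[X@ex,X[:,2]]
E
python3 - <<'E'
from h import *
print(ex,ey)
be=onz("top",[[192.7,245],[301.5,263.5],[198.5,210.5]],12)-O
print("base corners clamp xy",(be@ex).round(),(be@ey).round())
for n in("top","scene"): print(n,"tab,pivot,leverpiv",proj(n,[cw(147,0,183),cw(-45,0,140),cw(131,0,105)]).round(1).tolist())
print("tab scene->plane",onplane("scene",[[448.5,165.5],[444,175]]).round())
tb=onz("top",[[177.5,223.8]],190)-O;print("tab top",tb@ex,tb@ey)
s=cv2.imread("pics/scene0.png");hh=cv2.cvtColor(s,cv2.COLOR_BGR2HSV)
r=(((hh[:,:,0]<5)|(hh[:,:,0]>174))&(hh[:,:,1]>150)&(hh[:,:,2]>60)).astype(np.uint8);r[:,:370]=0
ys,xs=np.nonzero(r);q=onplane("scene",np.c_[xs,ys])
v=q-[-45,140];ang=np.degrees(np.arctan2(v[:,1],v[:,0]));R=np.hypot(*v.T)
f=(R>60)
print("grip ang",np.percentile(ang[f],[5,25,50,75,95]).round(1),R.max(),"end",q[R>R.max()-8].mean(0))
e=onz("top",[[214.5,229.9]],230)-O;print("red end top @230",e@ex,e@ey)
E
```

```text
[0.14604112 0.98927852 0.        ] [-0.98927852  0.14604112  0.        ]
base corners clamp xy [ 163. -118.  163.] [ 35.  42. -54.]
top tab,pivot,leverpiv [[177.5, 228.0], [268.0, 241.1], [195.9, 231.0]]
scene tab,pivot,leverpiv [[444.4, 166.8], [365.0, 175.7], [432.5, 192.9]]
tab scene->plane [[156. 187.]
 [150. 160.]]
tab top [146.07116704] [-8.66065271]
grip ang [28.9 32.  34.4 36.5 40.5] 132.5300814903363 end [ 57.7193757  216.64655978]
red end top @230 [52.98347116] [-6.12713483]
```

```bash
python3 - <<'E'
from h import *
t=cv2.imread("pics/top0.png");h=cv2.cvtColor(t,cv2.COLOR_BGR2HSV)
print("hand corners",onz("top",[[278.5,255.4],[303,259.2],[288,183.5],[313,186]],48).round()[:,:2].tolist())
def line(pts,z,nm):
    X=onz("top",pts,z)[:,:2]
    for _ in range(3):
        vx,vy,x0,y0=cv2.fitLine(X.astype(np.float32),cv2.DIST_HUBER,0,.01,.01).ravel();d=np.abs((X-[x0,y0])@[-vy,vx]);X=X[d<3]
    print(nm,len(X),"dir",(vx,vy),"deg",np.degrees(np.arctan2(vy,vx)),"pt",x0,y0)
m=((h[:,:,1]<70)&(h[:,:,2]>100))
L=[];R=[]
for v in range(188,250):
    xs=np.nonzero(m[v,274:325])[0]+274
    if len(xs)>5: L.append((xs[0]-.5,v));R.append((xs[-1]+.5,v))
line(L[:40],48,"spacerL");line(R,48,"spacerR")
dk=(h[:,:,2]<50)
B=[];T=[]
for u in range(200,298):
    ys=np.nonzero(dk[205:270,u])[0]+205
    if len(ys)>3: B.append((u,ys[-1]+.5));
    if len(ys)>3 and u<235:T.append((u,ys[0]-.5))
line(B,12,"baseNear");line(T,12,"baseFar")
Y=[]
rm=((h[:,:,0]<5)|(h[:,:,0]>174))&(h[:,:,1]>150)&(h[:,:,2]>60)
E
```

```text
hand corners [[438.0, 81.0], [429.0, 21.0], [614.0, 57.0], [607.0, -4.0]]
spacerL 40 dir (np.float32(0.9882711), np.float32(-0.15270957)) deg -8.783982 pt 554.6955 65.390144
spacerR 62 dir (np.float32(0.9878809), np.float32(-0.15521377)) deg -8.929194 pt 528.02203 7.858435
baseNear 98 dir (np.float32(0.17992803), np.float32(0.9836798)) deg 79.63443 pt 441.61484 160.90329
baseFar 35 dir (np.float32(0.17837535), np.float32(0.98396254)) deg 79.72485 pt 546.4998 246.02412
```

```bash
cat >> h.py <<'E'
from scipy.spatial.transform import Rotation as Ro
O=np.array([481.5,137,0]);a=np.radians(80);ex=np.array([np.cos(a),np.sin(a),0]);ey=np.array([-ex[1],ex[0],0])
def to(X,yaw):  # yaw: world angle (deg) of tool y, tool down
    s=arm.read_state();R=Ro.from_quat(s["ee_rot"]);y=np.radians(yaw)
    ty=np.array([np.cos(y),np.sin(y),0]);tz=np.array([0,0,-1.]);T=Ro.from_matrix(np.c_[np.cross(ty,tz),ty,tz])
    print("shift",R.inv().apply(np.array(X)-s["position"]).round(1),"turn",(R.inv()*T).as_rotvec().round(3))
def st():
    s=arm.read_state();p=s["position"]-O;print("t",round(s["clock"],2),"clamp",(p@ex).round(1),(p@ey).round(1),p[2].round(1),"F",s["contact_force"].round(1),"w",round(s["gripper_width"],1),"g",round(s["grasp_force"],1),"j",s["joints"].round(2))
E
python3 - <<'E'
from h import *
to(cw(30,0,300),80)
s=cv2.imread("pics/scene0.png");hh=cv2.cvtColor(s,cv2.COLOR_BGR2HSV)
r=(((hh[:,:,0]<5)|(hh[:,:,0]>174))&(hh[:,:,1]>150)&(hh[:,:,2]>60)).astype(np.uint8);r[:,:370]=0
ys,xs=np.nonzero(r);q=onplane("scene",np.c_[xs,ys])
v=q-[-45,140];ang=np.degrees(np.arctan2(v[:,1],v[:,0]));R=np.hypot(*v.T)
print(np.percentile(ang[R>60],[5,25,50,75,95]).round(1),R.max())
E
```

```text
shift [-512.6  666.3  -68.4] turn [ 0.002 -0.     0.423]
[30.9 33.6 35.9 38.1 42.1] 133.9610233985045
```

>>> servo_tool:
  rows:
    - [[0,0,0,-60,0,0,0],[0,-40,50,-70,0,0,0.1],[0,-80,100,-70,0,0,0.2],[0,-118,150,-70,0,0,0.3],[0,-156,200,-70,0,0,0.42],[0,-194,250,-70,0,0,0.42],[0,-232,300,-70,0,0,0.42],[0,-270,350,-70,0,0,0.42],[0,-308,400,-70,0,0,0.42],[0,-346,450,-70,0,0,0.42]]

```text
clock: 1.35
position: [376.2, -87.8, 301.4]
ee_rot: [0.085, 0.996, 0.0, 0.0]
contact_force: [0.9, -0.9, 0.1]
gripper_width: -0.3
grasp_force: 0.0
```

```bash
python3 -c "
from h import *
st();to(cw(30,0,225),80)"
```

```text
t 1.35 clamp -239.7 64.7 301.4 F [ 0.9 -0.9  0.1] w -0.3 g 0.0 j [ 0.2  -0.09 -0.39 -0.   -1.27 -1.94]
shift [-65.6 269.4  76.5] turn [0.    0.001 0.004]
```

>>> servo_tool:
  rows:
    - [[0,-15,60,0,0,0,0],[0,-30,120,0,0,0,0],[0,-45,180,0,0,0,0],[0,-60,240,20,0,0,0],[0,-65,269,60,0,0,0],[0,-65,269,76,0,0,0],[0,-65,269,76,0,0,0]]

```text
clock: 2.22
position: [485.1, 163.9, 223.4]
ee_rot: [0.085, 0.996, -0.001, -0.002]
contact_force: [-0.2, -0.8, 0.9]
gripper_width: 0.1
grasp_force: 0.0
```

```bash
python3 - <<'E'
from h import *
st()
t=arm.get_image("top")[:,:,::-1];s=arm.get_image("scene")[:,:,::-1]
a=cv2.resize(t[180:280,160:330],None,fx=3,fy=3,interpolation=cv2.INTER_CUBIC)
b=cv2.resize(s[120:220,330:470],None,fx=3,fy=3,interpolation=cv2.INTER_CUBIC)
c=np.zeros((600,510,3),np.uint8);c[:300,:]=a;c[300:,:420]=b
cv2.imwrite("pics/p1.png",c)
E
```

```text
t 2.23 clamp 27.2 1.1 223.4 F [-0.2 -0.8  0.9] w 0.1 g 0.0 j [ 0.64  0.2  -0.27 -0.   -1.1  -2.38]
```

View pics/p1.png

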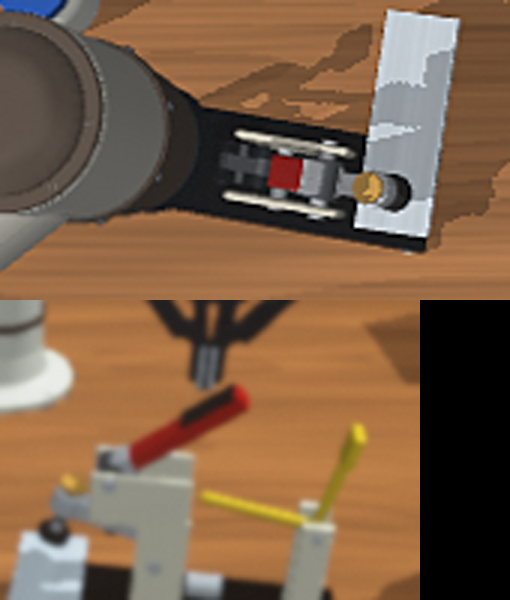

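>>> servo_tool:
  rows:
    - [[0,-1,3,4,0,0,0],[0,-1,3,8,0,0,0],[0,-1,3,12,0,0,0],[0,-1,3,14,0,0,0],[0,-1,3,16,0,0,0],[0,-1,3,18,0,0,0],[0,-1,3,20,0,0,0],[0,-1,3,22,0,0,0],[0,-1,3,24,0,0,0],[0,-1,3,26,0,0,0]]

```text
clock: 3.58
position: [488.8, 167.6, 200.7]
ee_rot: [0.085, 0.996, 0.001, 0.002]
contact_force: [0.2, 0.8, 7.6]
gripper_width: 0.1
grasp_force: 2.8
```

```bash
python3 -c "
from h import *
st()"
```

```text
t 3.58 clamp 31.4 -1.9 200.7 F [0.2 0.8 7.6] w 0.1 g 2.8 j [ 0.65  0.22 -0.3   0.   -1.04 -2.39]
```

>>> servo_tool:
  rows:
    - [[0,0,0,2,0,0,0],[0,0,0,4,0,0,0],[0,0,0,6,0,0,0],[0,0,0,8,0,0,0],[0,0,0,10,0,0,0],[0,0,0,12,0,0,0],[0,0,0,14,0,0,0],[0,0,0,16,0,0,0],[0,0,0,18,0,0,0],[0,0,0,20,0,0,0]]

```text
clock: 4.82
position: [490.3, 169.2, 182.4]
ee_rot: [0.085, 0.996, 0.003, 0.004]
contact_force: [-1.2, 3.4, 13.9]
gripper_width: 0.3
grasp_force: 5.1
```

>>> servo_tool:
  rows:
    - [[0,0,0,2,0,0,0],[0,0,0,4,0,0,0],[0,0,0,6,0,0,0],[0,0,0,8,0,0,0],[0,0,0,10,0,0,0]]

```text
clock: 5.45
position: [491.3, 170.2, 173.2]
ee_rot: [0.084, 0.996, 0.004, 0.005]
contact_force: [-0.3, 3.8, 12.5]
gripper_width: -0.0
grasp_force: 5.1
```

>>> servo_tool:
  rows:
    - [[0,0,0,1.5,0,0,0],[0,0,0,3,0,0,0],[0,0,0,4.5,0,0,0],[0,0,0,6,0,0,0],[0,0,0,7.5,0,0,0],[0,0,0,9,0,0,0],[0,0,0,10.5,0,0,0]]

```text
clock: 6.32
position: [489.8, 168.6, 160.4]
ee_rot: [0.085, 0.996, 0.002, 0.003]
contact_force: [1.4, 1.7, 3.4]
gripper_width: 0.2
grasp_force: 1.8
```

>>> servo_tool:
  rows:
    - [[0,0,0,1,0,0,0],[0,0,0,2,0,0,0],[0,0,0,3,0,0,0],[0,0,0,4,0,0,0]]

```text
clock: 6.82
position: [486.9, 166.5, 154.1]
ee_rot: [0.086, 0.996, -0.001, -0.001]
contact_force: [0.1, -0.2, -0.7]
gripper_width: -0.1
grasp_force: 0.0
```

>>> servo_tool:
  rows:
    - [[0,0,0,1,0,0,0],[0,0,0,2,0,0,0],[0,0,0,3,0,0,0]]

```text
clock: 7.2
position: [487.7, 166.9, 152.1]
ee_rot: [0.085, 0.996, -0.0, 0.0]
contact_force: [-1.3, -0.0, 5.9]
gripper_width: -0.1
grasp_force: 2.3
```

>>> servo_tool:
  rows:
    - [[0,0,0,1,0,0,0],[0,0,0,1,0,0,0]]

```text
clock: 7.45
position: [487.8, 167.0, 152.0]
ee_rot: [0.085, 0.996, 0.0, 0.0]
contact_force: [-1.9, -1.3, 5.7]
gripper_width: -0.3
grasp_force: 3.3
```

>>> servo_tool:
  rows:
    - [[0,0,0,-15,0,0,0],[0,0,0,-50,0,0,0],[0,0,0,-80,0,0,0],[0,0,40,-80,0,0,0],[0,0,80,-80,0,0,0],[0,0,82,-80,0,0,0],[0,0,82,-80,0,0,0],[0,0,82,-80,0,0,0]]

```text
clock: 8.45
position: [501.3, 246.9, 231.0]
ee_rot: [0.086, 0.996, -0.0, -0.0]
contact_force: [-0.3, -0.0, 0.8]
gripper_width: -0.1
grasp_force: 0.0
```

```bash
python3 - <<'E'
from h import *
st()
s=arm.get_image("scene")[:,:,::-1]
cv2.imwrite("pics/p2.png",cv2.resize(s[110:230,330:490],None,fx=4,fy=4,interpolation=cv2.INTER_CUBIC))
E
```

```text
t 8.45 clamp 111.7 -0.4 231.0 F [-0.3 -0.   0.8] w -0.1 g 0.0 j [ 0.75  0.27 -0.16 -0.   -1.14 -2.49]
```

View pics/p2.png

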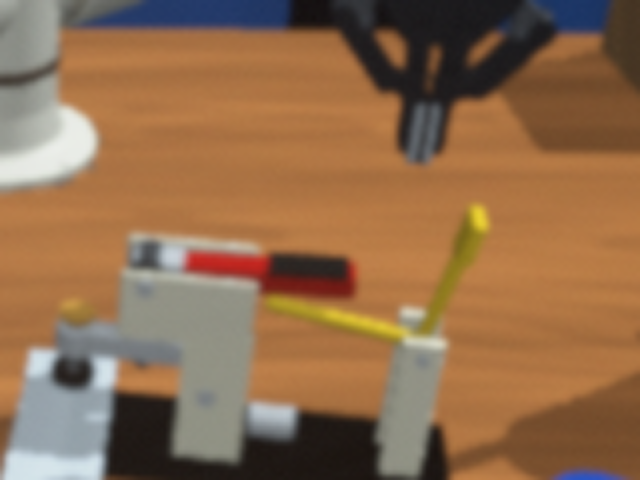

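>>> servo_tool:
  rows:
    - [[0,0,0,0,0,0,0],[0,0,0,0,0,0,0],[0,0,0,0,0,0,0],[0,0,0,0,0,0,0],[0,0,0,0,0,0,0],[0,0,0,0,0,0,0],[0,0,0,0,0,0,0],[0,0,0,0,0,0,0],[0,0,0,0,0,0,0],[0,0,0,0,0,0,0]]

```text
clock: 9.75
position: [501.5, 247.7, 230.8]
ee_rot: [0.086, 0.996, 0.0, -0.0]
contact_force: [0.5, 0.2, 0.0]
gripper_width: 0.1
grasp_force: 0.0
```

>>> servo_tool:
  rows:
    - [[0,0,0,0,0,0,0],[0,0,0,0,0,0,0],[0,0,0,0,0,0,0],[0,0,2,10,0,0,0],[0,0,2,20,0,0,0],[0,0,2,30,0,0,0],[0,0,2,40,0,0,0],[0,0,2,50,0,0,0],[0,0,2,53,0,0,0],[0,0,2,53,0,0,0]]

```text
clock: 11.0
position: [501.9, 249.7, 177.7]
ee_rot: [0.085, 0.996, -0.0, -0.0]
contact_force: [-0.6, -0.6, -0.4]
gripper_width: -0.6
grasp_force: 0.0
```

Now push the lever along +x slowly.

>>> servo_tool:
  rows:
    - [[0,0,5,0,0,0,0],[0,0,10,0,0,0,0],[0,0,14,0,0,0,0],[0,0,18,0,0,0,0],[0,0,22,0,0,0,0],[0,0,26,0,0,0,0],[0,0,30,0,0,0,0]]

```text
clock: 11.88
position: [506.1, 276.9, 177.2]
ee_rot: [0.086, 0.996, -0.003, -0.001]
contact_force: [2.5, -9.6, -1.6]
gripper_width: -0.4
grasp_force: 4.3
```

>>> servo_tool:
  rows:
    - [[0,0,4,0,0,0,0],[0,0,8,0,0,0,0],[0,0,12,0,0,0,0]]

```text
clock: 12.25
position: [508.9, 291.1, 177.7]
ee_rot: [0.086, 0.996, -0.0, -0.0]
contact_force: [-0.4, -2.1, -0.2]
gripper_width: 0.1
grasp_force: 1.0
```

```bash
python3 - <<'E'
from h import *
st()
s=arm.get_image("scene")[:,:,::-1]
cv2.imwrite("pics/p3.png",cv2.resize(s[110:230,330:490],None,fx=4,fy=4,interpolation=cv2.INTER_CUBIC))
E
```

```text
t 12.25 clamp 156.5 -0.3 177.7 F [-0.4 -2.1 -0.2] w 0.1 g 1.0 j [ 0.8   0.36 -0.17 -0.   -1.04 -2.54]
```

View pics/p3.png

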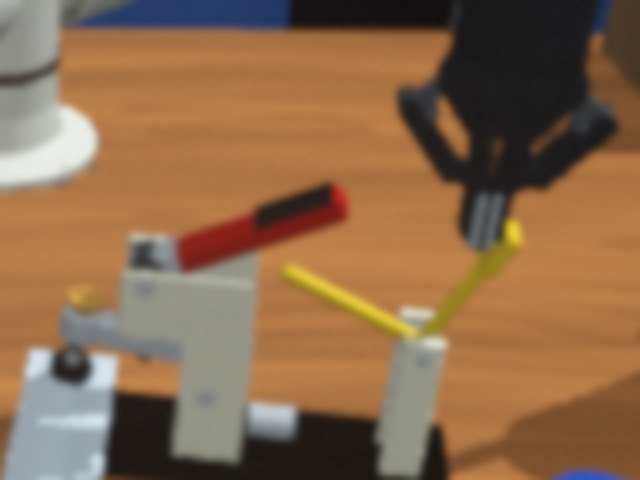

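>>> servo_tool:
  rows:
    - [[0,0,-20,0,0,0,0],[0,0,-40,0,0,0,0],[0,0,-40,-50,0,0,0],[0,0,-40,-100,0,0,0],[85,0,-40,-110,0,0,0]]

```text
clock: 12.92
position: [503.5, 251.5, 292.6]
ee_rot: [0.086, 0.996, 0.003, 0.004]
contact_force: [0.2, 0.5, -0.1]
gripper_width: 16.9
grasp_force: 0.0
```

```bash
python3 - <<'E'
from h import *
st()
im=arm.get_image("top")[:,:,::-1].copy();s=arm.get_image("scene")[:,:,::-1]
h=cv2.cvtColor(im,cv2.COLOR_BGR2HSV);m=((h[:,:,1]<70)&(h[:,:,2]>100)).astype(np.uint8)
m[:170]=0;m[290:]=0
for z,(x0,x1) in((48,(274,320)),(26,(345,400))):
    k=m.copy();k[:,:x0]=0;k[:,x1:]=0
    cs=max(cv2.findContours(k,0,1)[0],key=cv2.contourArea)
    bx=cv2.boxPoints(cv2.minAreaRect(cs));w=onz("top",bx,z)[:,:2]; print(z,w.round(0).tolist(),w.mean(0),(w.mean(0)-O[:2])@ex[:2],(w.mean(0)-O[:2])@ey[:2])
a=im[170:290,160:330];b=s[110:230,330:500]
cv2.imwrite("pics/p4.png",cv2.resize(np.hstack([a,b]),None,fx=2.3,fy=2.3,interpolation=cv2.INTER_CUBIC))
to(cw(-90,-82,300),81)
E
```

```text
t 12.93 clamp 116.6 -1.8 292.6 F [ 0.2  0.5 -0.1] w 16.9 g 0.0 j [ 0.75  0.24 -0.05  0.   -1.27 -2.49]
48 [[439.0, 83.0], [617.0, 56.0], [607.0, -6.0], [429.0, 22.0]] [522.92519937  38.90934591] -89.40702626044425 -57.82912084069973
26 [[573.0, -103.0], [583.0, -163.0], [402.0, -191.0], [392.0, -132.0]] [ 487.51638957 -147.54050184] -279.17295716939884 -55.33492670890339
shift [ -80.8 -206.2  -11.1] turn [ 0.003  0.002 -0.015]
```

View pics/p4.png

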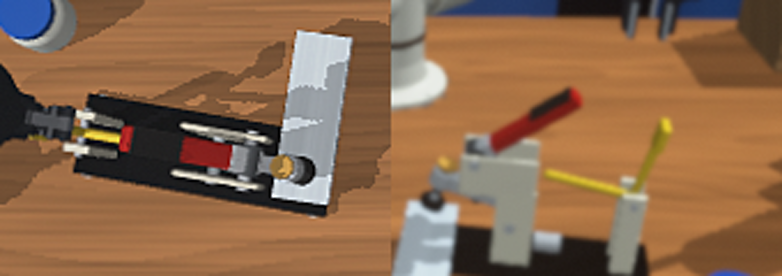

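```bash
python3 - <<'E'
from h import *
to([544.7,35.5,110],81)
E
```

```text
shift [ -78.2 -205.9  178.9] turn [ 0.003  0.002 -0.015]
```

>>> servo_tool:
  rows:
    - [[85,-20,-55,-5,0,0,0],[85,-40,-110,-5,0,0,-0.015],[85,-60,-165,0,0,0,-0.015],[85,-78,-206,20,0,0,-0.015],[85,-78,-206,70,0,0,-0.015],[85,-78,-206,120,0,0,-0.015],[85,-78,-206,170,0,0,-0.015],[85,-78,-206,179,0,0,-0.015],[85,-78,-206,179,0,0,-0.015]]

```text
clock: 14.15
position: [544.0, 35.1, 108.8]
ee_rot: [0.078, 0.997, -0.0, -0.0]
contact_force: [0.4, 0.0, -0.3]
gripper_width: 84.9
grasp_force: 0.0
```

```bash
python3 - <<'E'
from h import *
st();to([544.7,35.5,21],81)
im=arm.get_image("top")[:,:,::-1].copy();s=arm.get_image("scene")[:,:,::-1]
a=im[150:290,230:370];b=s[120:260,290:430]
cv2.imwrite("pics/p5.png",cv2.resize(np.hstack([a,b]),None,fx=2.8,fy=2.8,interpolation=cv2.INTER_CUBIC))
E
```

```text
t 14.15 clamp -89.5 -79.2 108.8 F [ 0.4  0.  -0.3] w 84.9 g 0.0 j [ 0.36  0.37 -0.35  0.   -0.85 -2.09]
shift [-0.7  0.5 87.8] turn [-0.001 -0.001  0.001]
```

View pics/p5.png

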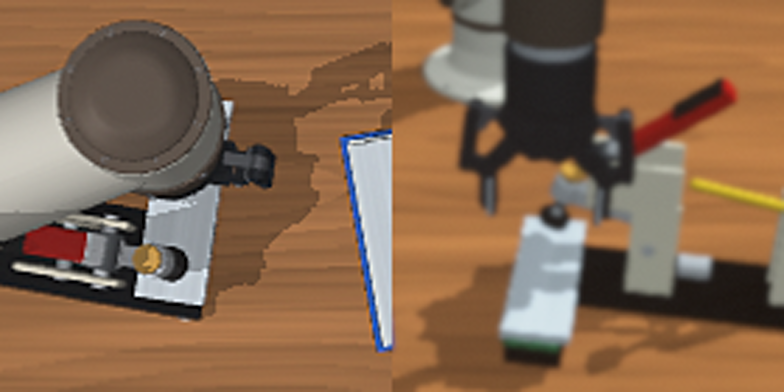

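>>> servo_tool:
  rows:
    - [[85,0,0,20,0,0,0],[85,-1,0,40,0,0,0],[85,-1,0,55,0,0,0],[85,-1,0,68,0,0,0],[85,-1,0,78,0,0,0],[85,-1,0,86,0,0,0],[85,-1,0,87,0,0,0]]

```text
clock: 15.12
position: [544.7, 35.2, 21.3]
ee_rot: [0.078, 0.997, -0.0, -0.0]
contact_force: [0.6, 0.7, 0.2]
gripper_width: 84.8
grasp_force: 0.0
```

>>> servo_tool:
  rows:
    - [[70,0,0,0,0,0,0],[66,0,0,0,0,0,0],[63,0,0,0,0,0,0],[61,0,0,0,0,0,0]]

```text
clock: 15.62
position: [545.7, 35.7, 22.4]
ee_rot: [0.078, 0.997, 0.0, 0.001]
contact_force: [-0.3, 2.1, 2.1]
gripper_width: 61.1
grasp_force: 1.1
```

>>> servo_tool:
  rows:
    - [[50,0,0,0,0,0,0],[50,0,0,0,0,0,0],[50,0,0,0,0,0,0]]

```text
clock: 16.0
position: [545.7, 35.7, 22.8]
ee_rot: [0.078, 0.997, 0.0, 0.001]
contact_force: [-0.7, 2.4, 4.6]
gripper_width: 58.6
grasp_force: 64.9
```

```bash
python3 -c "
from h import *
st()"
```

```text
t 16.0 clamp -88.6 -80.8 22.8 F [-0.7  2.4  4.6] w 58.6 g 64.9 j [ 0.36  0.5  -0.43  0.   -0.64 -2.09]
```

>>> servo_tool:
  rows:
    - [[50,0,0,-2,0,0,0],[50,0,0,-4,0,0,0],[50,0,0,-6,0,0,0],[50,0,0,-8,0,0,0],[50,0,0,-9,0,0,0],[50,0,0,-9,0,0,0]]

```text
clock: 16.75
position: [545.0, 35.3, 30.9]
ee_rot: [0.078, 0.997, 0.0, 0.0]
contact_force: [0.7, 0.4, -3.3]
gripper_width: 58.9
grasp_force: 64.7
```

```bash
python3 - <<'E'
from h import *
st()
im=arm.get_image("top")[:,:,::-1].copy();s=arm.get_image("scene")[:,:,::-1]
a=im[150:290,230:370];b=s[140:280,290:430]
cv2.imwrite("pics/p6.png",cv2.resize(np.hstack([a,b]),None,fx=2.8,fy=2.8,interpolation=cv2.INTER_CUBIC))
E
```

```text
t 16.75 clamp -89.2 -80.2 30.9 F [ 0.7  0.4 -3.3] w 58.9 g 64.7 j [ 0.36  0.48 -0.42  0.   -0.66 -2.09]
```

View pics/p6.png

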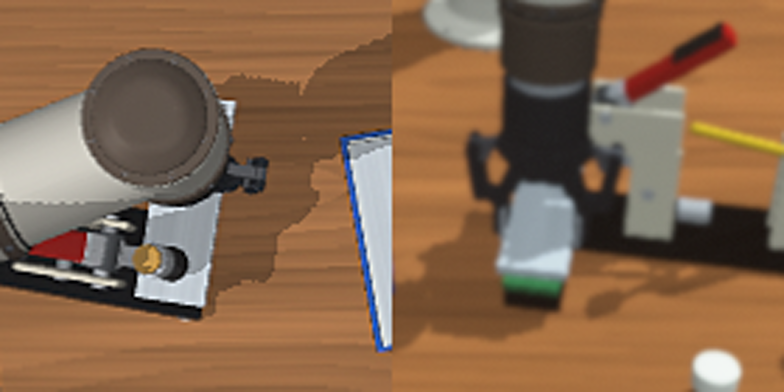

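>>> servo_tool:
  rows:
    - [[50,-8,0,0,0,0,0],[50,-18,0,0,0,0,0],[50,-30,0,0,0,0,0],[50,-42,0,0,0,0,0],[50,-54,0,0,0,0,0],[50,-66,0,0,0,0,0],[50,-78,0,0,0,0,0],[50,-90,0,0,0,0,0],[50,-96,0,0,0,0,0],[50,-96,0,0,0,0,0]]

```text
clock: 18.1
position: [640.0, 20.2, 30.6]
ee_rot: [0.078, 0.997, 0.0, -0.0]
contact_force: [-0.8, 0.1, -1.6]
gripper_width: 58.5
grasp_force: 64.7
```

```bash
python3 - <<'E'
from h import *
st()
y=np.radians(9.2);T=np.array([487.7,-148.3,0])+22*np.array([np.cos(y),np.sin(y),0]);print(T)
T[2]=130;to(T,99.2)
E
```

```text
t 18.1 clamp -87.5 -176.3 30.6 F [-0.8  0.1 -1.6] w 58.5 g 64.7 j [ 0.28  0.6  -0.18 -0.   -0.79 -2.01]
[ 509.41699783 -144.78261387    0.        ]
shift [ 103.2 -183.3  -99.3] turn [ 0.    -0.    -0.317]
```

>>> servo_tool:
  rows:
    - [[50,0,0,-25,0,0,0],[50,0,0,-55,0,0,0],[50,0,-20,-85,0,0,0],[50,10,-50,-100,0,0,-0.06],[50,30,-80,-100,0,0,-0.12],[50,50,-110,-100,0,0,-0.18],[50,70,-140,-100,0,0,-0.24],[50,90,-170,-100,0,0,-0.3],[50,103,-183,-100,0,0,-0.317],[50,103,-183,-100,0,0,-0.317]]

```text
clock: 19.35
position: [508.5, -144.8, 131.0]
ee_rot: [-0.08, 0.997, 0.0, -0.0]
contact_force: [0.6, 0.4, -2.8]
gripper_width: 59.2
grasp_force: 65.4
```

```bash
python3 - <<'E'
from h import *
st()
y=np.radians(9.2);T=np.array([487.7,-148.3,70])+22*np.array([np.cos(y),np.sin(y),0]);to(T,99.2)
im=arm.get_image("top")[:,:,::-1].copy();s=arm.get_image("scene")[:,:,::-1]
cv2.imwrite("pics/top7.png",im);cv2.imwrite("pics/sc7.png",s)
a=im[140:300,270:430];b=s[130:290,220:380]
cv2.imwrite("pics/p7.png",cv2.resize(np.hstack([a,b]),None,fx=2.5,fy=2.5,interpolation=cv2.INTER_CUBIC))
E
```

```text
t 19.35 clamp -272.8 -75.5 131.0 F [ 0.6  0.4 -2.8] w 59.2 g 65.4 j [ 0.03  0.32 -0.37 -0.   -0.88 -1.44]
shift [-0.9 -0.2 61. ] turn [ 0.     0.    -0.001]
```

View pics/p7.png

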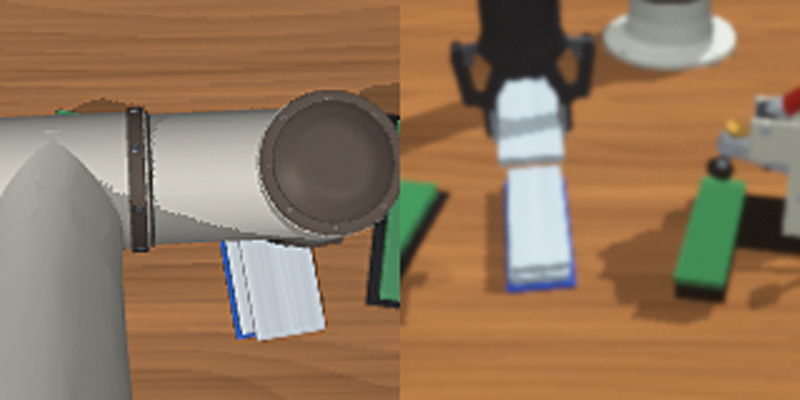

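```bash
python3 - <<'E'
from h import *
w=onz("top",[[373.2,276],[400.4,271.2]],156)[:,:2]
f=onz("scene",[[220+98/2.5,130+151/2.5],[220+165/2.5,130+150/2.5],[220+98/2.5,130+161/2.5],[220+164/2.5,130+163/2.5]],156)[:,:2]
print("near",w.round(1).tolist(),"far top/bottom edges at z156",f.round(1).tolist())
u=np.array([np.cos(np.radians(9.2)),np.sin(np.radians(9.2))]);n=np.array([-u[1],u[0]])
c=np.array([487.7,-148.3])
print("near rel tray along/across",((w-c)@u).round(1),((w-c)@n).round(1))
print("far",((f-c)@u).round(1),((f-c)@n).round(1))
E
```

```text
near [[392.2, -135.3], [401.5, -194.0]] far top/bottom edges at z156 [[568.4, -164.3], [566.1, -101.5], [585.6, -161.8], [588.4, -100.5]]
near rel tray along/across [-92.2 -92.5] [ 28.1 -31.4]
far [ 77.1  84.9  94.5 107. ] [-28.7  33.7 -29.   31.1]
```

```bash
python3 - <<'E'
from h import *
to([606.3,25.6,110],81)
E
```

```text
shift [-122.   152.1   21.3] turn [-0.     0.001  0.318]
```

>>> servo_tool:
  rows:
    - [[50,-30,15,0,0,0,0.06],[50,-65,45,0,0,0,0.12],[50,-95,75,0,0,0,0.18],[50,-122,105,0,0,0,0.24],[50,-122,130,0,0,0,0.3],[50,-122,152,10,0,0,0.318],[50,-122,152,40,0,0,0.318],[50,-122,152,70,0,0,0.318],[50,-122,152,90,0,0,0.318],[50,-122,152,97,0,0,0.318]]

```text
clock: 20.7
position: [605.4, 26.0, 32.1]
ee_rot: [0.078, 0.997, -0.0, -0.001]
contact_force: [0.3, -0.4, -2.4]
gripper_width: 58.6
grasp_force: 65.4
```

```bash
python3 - <<'E'
from h import *
st();to([606.3,25.6,22],81)
E
```

```text
t 20.7 clamp -87.8 -141.3 32.1 F [ 0.3 -0.4 -2.4] w 58.6 g 65.4 j [ 0.31  0.56 -0.27 -0.   -0.75 -2.04]
shift [-0.9 -0.3 10.1] turn [-0.001 -0.002  0.001]
```

>>> servo_tool:
  rows:
    - [[50,0,0,3,0,0,0],[50,0,0,6,0,0,0],[50,0,0,8,0,0,0],[50,0,0,9,0,0,0],[50,0,0,9,0,0,0]]

```text
clock: 21.32
position: [605.7, 25.1, 25.0]
ee_rot: [0.079, 0.997, 0.0, 0.0]
contact_force: [-0.1, 0.0, -2.5]
gripper_width: 59.2
grasp_force: 65.4
```

>>> servo_tool:
  rows:
    - [[50,0,0,0.5,0,0,0],[50,0,0,1,0,0,0],[50,0,0,1,0,0,0]]

```text
clock: 21.7
position: [605.6, 25.1, 23.8]
ee_rot: [0.079, 0.997, -0.0, -0.0]
contact_force: [-0.7, 0.2, -2.7]
gripper_width: 58.9
grasp_force: 65.4
```

>>> servo_tool:
  rows:
    - [[50,0,0,0.5,0,0,0],[50,0,0,1,0,0,0],[50,0,0,1.5,0,0,0],[50,0,0,1.5,0,0,0]]

```text
clock: 22.2
position: [605.7, 25.2, 22.8]
ee_rot: [0.078, 0.997, -0.0, 0.0]
contact_force: [-2.0, 0.1, 2.3]
gripper_width: 58.5
grasp_force: 65.9
```

>>> servo_tool:
  rows:
    - [[62,0,0,0,0,0,0],[66,0,0,0,0,0,0],[75,0,0,0,0,0,0],[75,0,0,-6,0,0,0],[75,10,0,-12,0,0,0],[75,22,0,-12,0,0,0],[75,22,0,-12,0,0,0]]

```text
clock: 23.08
position: [582.5, 28.7, 34.5]
ee_rot: [0.078, 0.997, -0.0, -0.0]
contact_force: [0.4, -0.3, 0.6]
gripper_width: 75.0
grasp_force: 0.0
```

```bash
python3 - <<'E'
from h import *
st()
im=arm.get_image("top")[:,:,::-1].copy();cv2.imwrite("pics/t8.png",im)
h=cv2.cvtColor(im,cv2.COLOR_BGR2HSV);m=((h[:,:,1]<70)&(h[:,:,2]>130)).astype(np.uint8)
# far / near visible spacer pieces
m[:140]=0;m[290:]=0;m[:,:274]=0;m[:,330:]=0
k,l,stt,ce=cv2.connectedComponentsWithStats(m);print([(stt[i].tolist()) for i in range(1,k) if stt[i,4]>15])
g=((h[:,:,0]>50)&(h[:,:,0]<90)&(h[:,:,1]>60)).astype(np.uint8);g[:,330:]=0
k,l,stt,ce=cv2.connectedComponentsWithStats(g);print([(stt[i].tolist()) for i in range(1,k) if stt[i,4]>15])
print(proj("top",[cw(-120,-30,48),cw(-60,-30,48),cw(-120,-210,48),cw(-60,-210,48),cw(-115,30,38),cw(-65,30,38)]).round())
E
```

```text
t 23.07 clamp -89.1 -118.2 34.5 F [ 0.4 -0.3  0.6] w 75.0 g 0.0 j [ 0.33  0.52 -0.33 -0.   -0.72 -2.05]
[[311, 162, 7, 14, 50], [274, 190, 13, 11, 74], [283, 202, 29, 32, 679], [274, 238, 5, 7, 23]]
[[279, 231, 26, 28, 365]]
[[306. 234.]
 [282. 230.]
 [318. 162.]
 [294. 158.]
 [300. 258.]
 [280. 254.]]
```

>>> servo_tool:
  rows:
    - [[66,0,0,0,0,0,0],[62,0,0,0,0,0,0],[60,0,0,0,0,0,0],[50,0,0,0,0,0,0],[50,0,0,0,0,0,0],[50,0,0,0,0,0,0]]

```text
clock: 23.88
position: [584.2, 28.7, 34.8]
ee_rot: [0.078, 0.997, 0.0, 0.0]
contact_force: [-0.6, 1.9, 5.2]
gripper_width: 57.9
grasp_force: 65.3
```

>>> servo_tool:
  rows:
    - [[50,0,0,-2,0,0,0],[50,0,0,-4,0,0,0],[50,0,0,-6,0,0,0],[50,0,0,-6,0,0,0]]

```text
clock: 24.38
position: [583.8, 28.5, 40.2]
ee_rot: [0.079, 0.997, -0.0, -0.0]
contact_force: [0.6, -0.6, -2.8]
gripper_width: 58.3
grasp_force: 64.5
```

```bash
python3 - <<'E'
from h import *
st()
E
```

```text
t 24.38 clamp -89.1 -119.6 40.2 F [ 0.6 -0.6 -2.8] w 58.3 g 64.5 j [ 0.33  0.52 -0.32 -0.   -0.73 -2.05]
```

```bash
python3 - <<'E'
from h import *
to([488.9,-146.6,100],99.2)
E
```

```text
shift [  66.3 -187.8  -59.8] turn [-0.    -0.    -0.318]
```

>>> servo_tool:
  rows:
    - [[50,-15,0,0,0,0,0],[50,-30,0,-15,0,0,0],[50,-30,-20,-40,0,0,0],[50,-30,-50,-60,0,0,-0.06],[50,-15,-85,-60,0,0,-0.12],[50,10,-120,-60,0,0,-0.18],[50,35,-150,-60,0,0,-0.24],[50,55,-175,-60,0,0,-0.3],[50,66,-188,-60,0,0,-0.318],[50,66,-188,-60,0,0,-0.318]]

```text
clock: 25.62
position: [488.2, -147.4, 100.3]
ee_rot: [-0.079, 0.997, 0.0, -0.0]
contact_force: [0.5, -0.5, -2.1]
gripper_width: 58.2
grasp_force: 65.0
```

```bash
python3 - <<'E'
from h import *
st();to([488.9,-146.6,30],99.2)
im=arm.get_image("top")[:,:,::-1].copy();cv2.imwrite("pics/t9.png",im);cv2.imwrite("pics/s9.png",arm.get_image("scene")[:,:,::-1])
h=cv2.cvtColor(im,cv2.COLOR_BGR2HSV);m=((h[:,:,1]<70)&(h[:,:,2]>150)).astype(np.uint8)
m[:240]=0;m[295:]=0;m[:,:352]=0;m[:,410:]=0
cs=max(cv2.findContours(m,0,1)[0],key=cv2.contourArea).reshape(-1,2)
bot=np.array([(u,cs[cs[:,0]==u][:,1].max()+.5) for u in range(372,398) if (cs[:,0]==u).any()])
w=onz("top",bot,100+13.2)[:,:2]
y=np.radians(9.2);u=np.array([np.cos(y),np.sin(y)]);n=np.array([-u[1],u[0]]);d=w-[487.7,-148.3]
print(np.c_[bot,d@u,d@n].round(1)[::3])
E
```

```text
t 25.62 clamp -278.9 -56.0 100.3 F [ 0.5 -0.5 -2.1] w 58.2 g 65.0 j [ 0.03  0.33 -0.45 -0.   -0.79 -1.44]
shift [-0.9  0.7 70.3] turn [ 0.    -0.001 -0.002]
[[372.  274.5 -91.3  26.1]
 [375.  273.5 -90.3  19. ]
 [378.  273.5 -91.5  12.4]
 [381.  272.5 -90.5   5.3]
 [384.  272.5 -91.7  -1.3]
 [387.  271.5 -90.7  -8.4]
 [390.  271.5 -91.9 -15. ]
 [393.  270.5 -90.9 -22.1]
 [396.  270.5 -92.1 -28.7]]
```

>>> servo_tool:
  rows:
    - [[50,-1,0,20,0,0,0],[50,-1,0,40,0,0,0],[50,-1,0,55,0,0,0],[50,-1,0,65,0,0,0],[50,-1,0,70,0,0,0],[50,-1,0,73,0,0,0],[50,-1,0,75,0,0,0],[50,-1,0,75,0,0,0]]

```text
clock: 26.72
position: [490.4, -146.7, 25.5]
ee_rot: [-0.08, 0.997, -0.0, 0.0]
contact_force: [-0.3, 0.2, -2.8]
gripper_width: 58.2
grasp_force: 65.0
```

>>> servo_tool:
  rows:
    - [[50,0,0,0.5,0,0,0],[50,0,0,1,0,0,0],[50,0,0,1.5,0,0,0],[50,0,0,1.5,0,0,0]]

```text
clock: 27.22
position: [490.2, -146.6, 23.8]
ee_rot: [-0.08, 0.997, 0.0, -0.0]
contact_force: [1.4, -1.0, -2.8]
gripper_width: 58.4
grasp_force: 65.0
```

>>> servo_tool:
  rows:
    - [[50,0,0,0.5,0,0,0],[50,0,0,1,0,0,0],[50,0,0,1.5,0,0,0],[50,0,0,1.5,0,0,0]]

```text
clock: 27.72
position: [490.3, -146.6, 22.8]
ee_rot: [-0.08, 0.997, -0.0, 0.0]
contact_force: [-0.9, 0.4, 3.3]
gripper_width: 57.6
grasp_force: 65.6
```

Contact with about 6 N, at the expected height. Release and retreat up.

>>> servo_tool:
  rows:
    - [[62,0,0,0,0,0,0],[66,0,0,0,0,0,0],[75,0,0,0,0,0,0],[80,0,0,-10,0,0,0],[80,0,0,-40,0,0,0],[80,0,0,-90,0,0,0],[80,0,0,-150,0,0,0],[80,50,0,-200,0,0,0],[80,100,0,-220,0,0,0],[80,110,0,-220,0,0,0]]

```text
clock: 28.98
position: [380.0, -164.6, 245.4]
ee_rot: [-0.08, 0.997, -0.0, 0.003]
contact_force: [0.2, 1.6, -0.5]
gripper_width: 80.3
grasp_force: 0.0
```

```bash
python3 - <<'E'
from h import *
st()
im=arm.get_image("top")[:,:,::-1].copy();s=arm.get_image("scene")[:,:,::-1]
print("pred spacer far corners scene z36:",end="")
y=np.radians(9.2);u=np.array([np.cos(y),np.sin(y),0]);n=np.array([-u[1],u[0],0]);c=np.array([487.7,-148.3,0])
print(proj("scene",[c+90*u-30*n+[0,0,36],c+90*u+30*n+[0,0,36],c-90*u-30*n+[0,0,36],c-90*u+30*n+[0,0,36]]).round(1).tolist())
for nm,i,box,z in(("scene",s,(185,250,250,300),36),("top",im,(150,290,345,405),36)):
    h=cv2.cvtColor(i,cv2.COLOR_BGR2HSV);m=np.zeros(i.shape[:2],np.uint8);a,b,d,e=box
    m[a:b,d:e]=((h[a:b,d:e,1]<70)&(h[a:b,d:e,2]>130))
    cs=max(cv2.findContours(m,0,1)[0],key=cv2.contourArea);bx=cv2.boxPoints(cv2.minAreaRect(cs));w=onz(nm,bx,z)[:,:2]-c[:2]
    print(nm,bx.round(1).tolist(),"along/across",(w@u[:2]).round(1),(w@n[:2]).round(1))
h=cv2.cvtColor(s,cv2.COLOR_BGR2HSV);g=((h[:,:,0]>50)&(h[:,:,0]<90)&(h[:,:,1]>60)).astype(np.uint8)
k,l,stt,ce=cv2.connectedComponentsWithStats(g);print([(stt[i].tolist()) for i in range(1,k) if stt[i,4]>40])
print("sample pred scene",proj("scene",[cw(-115,30,38),cw(-65,30,38),cw(-115,-150,38),cw(-65,-150,38)]).round(1).tolist())
r=(((h[:,:,0]<5)|(h[:,:,0]>174))&(h[:,:,1]>150)&(h[:,:,2]>60)).astype(np.uint8)
k,l,stt,ce=cv2.connectedComponentsWithStats(r);print("red",[(stt[i].tolist()) for i in range(1,k) if stt[i,4]>40])
E
```

```text
t 28.98 clamp -314.6 47.6 245.4 F [ 0.2  1.6 -0.5] w 80.3 g 0.0 j [-0.01 -0.   -0.45  0.   -1.12 -1.4 ]
pred spacer far corners scene z36:[[263.1, 233.8], [287.1, 231.6], [261.5, 194.9], [282.2, 193.2]]
scene [[260.5, 194.10000610351562], [287.0, 192.6999969482422], [289.6000061035156, 241.3000030517578], [263.1000061035156, 242.6999969482422]] along/across [-94.7 -90.7 128.3 124.2] [-32.8  43.9  33.1 -30.9]
top [[353.20001220703125, 199.89999389648438], [377.5, 195.39999389648438], [390.8999938964844, 268.8999938964844], [366.6000061035156, 273.29998779296875]] along/across [ 91.2  91.6 -91.1 -91.2] [ 30.7 -30.6 -28.8  31.3]
[[164, 100, 55, 16, 487], [330, 200, 28, 46, 859], [191, 203, 44, 46, 973], [513, 296, 9, 8, 53]]
sample pred scene [[338.5, 200.2], [356.2, 202.0], [327.9, 240.9], [348.4, 243.4]]
red [[374, 149, 38, 26, 253], [167, 209, 18, 27, 213]]
```

```bash
python3 -c "
from bench import arm
print(arm.job_done())"
```

```text
the job is handed in; nothing more can be done
None
```

The job is handed in at about 29 s of the 72 s, with no verdict returned: the clamp was locked for over 3 s and released, and the spacer is on the blue tray's pile within about 2 mm, set down once more on the glass to re-grip it higher. The last pictures show the handle open, the glass on its bed and the screwdriver unmoved; I did not re-check the jar or black-tray pile.

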